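Refit the return spring on a router's plunge base

ROBOT

A 6-joint arm with a two-finger parallel gripper is mounted at the origin on the work surface; the furniture and walls round the work are solid. World frame = base frame: x ahead of the robot, y to its left, z up, the work surface at z = 0. Lengths are in m, angles in rad, forces in N, time in s.
With the tool pointing down it reaches from about 0.375 to 0.9 m from the base axis. Payload 3.1 kg.
Tool frame: the origin (TCP) lies on the centre line of the jaws, within the pads' length; the fingertips stand 8 mm ahead of it and the grasp point (between the pads) lies 11 mm behind it; z points along the fingers, y is the line along which they close (so a half turn about z gives the same grasp; the last joint's range is limited). The gripper opens to 87 mm and grips with 3 to 60 N. Pads are 19 mm wide; open, the fingers measure 117 mm over their backs; the gripper's body (75 mm by 190 mm) begins 51 mm behind the grasp point.
Start: joints at [1.131, 0.527, 1.433, -0, 1.181, -0.178], TCP at [0.162, 0.604, 0.231] pointing down, gripper open.
Joint ranges: [-3.08, 3.08], [-0.75, 2.2], [0.22, 2.44], [-1.43, 4.57], [0, 2.65], [-2.85, 2.85]. Speed limits (rad/s): [2.79, 2.79, 3.14, 3.14, 3.14, 3.14].

INTERFACE

Orientations are given as a unit quaternion [x, y, z, w].
In Python, from rig import robot gives the robot as it stands. The module is installed in compiled form; this text tells all that it offers.
- The arm moves only by the tool send_rows, never from a script. Its argument "increments" is one flat list of numbers, 7 for each row, row after row: the turn, a rotation vector about the world's x, y, z in rad, then the shift along the world's x, y, z in cm, then the opening, from 0 (shut) to 1 (fully open). A call has 1 to 20 rows; each row shifts and turns the commanded pose from where the row before left it; what a row does not reach is not made up. A row lasts 1/12 s, in which the tool goes at most 41.7 mm and 7.16 degrees, less where a joint would pass 70% of its speed; a pose out of reach is approached as far as the arm can. A call is refused whole if a number of a shift passes 4.17 or a number of a turn 0.125, either way. A call with a gripper value outside its range is refused whole. The fingers move at their own pace and stop on an object; "newtons" is the grip in N (left out, the last holds). Time passes only in rows, so rows that do not move let the fingers close. It gives the time, the measured TCP pose, the force, the opening and the grip force at its end, in the units of the state.
- robot.get_obs(): the state, without advancing time (a new reading comes with each control period).
- robot.camera(name): name is "scene" or "top" or "wrist"; returns a dict with "image" (400x640x3 uint8, red, green, blue), "range_z" (400x640 float32, m along the optical axis (not along the pixel's ray), 0 where there is no reading), "fx", "fy", "cx", "cy" (pixels), "R" (3x3) and "t" (3): a world point X has camera coordinates R X + t. Camera axes: x right, y down, z forward; pixel columns grow to the right and rows downward; lengths in m; the calibration is good to about 2 mm. A picture is of the moment at which its call begins.
- robot.hand_in(): hands the job in; it is judged then, once.
The state is a dict: "time": time; "q": joint angles; "joint_velocities": joint speeds; "joint_torque": joint torques, N m; "position": TCP position; "tool_rot": TCP orientation; "ft_force": force on the tool from outside, world axes, zero at the start; "moment": the same for the moment, N m; "grip_width": finger opening in m; "grip_force": force on a finger pad.
Only numpy, scipy, OpenCV 4.12 (cv2) and the standard library are available. Lean on these libraries where they do the work, as an engineer would, in place of code of your own. Each camera call takes 0.05 s, during which the arm holds its last target. There are 200 camera calls.

TASK

One of the two return springs of this router's plunge base is off. Thread the loose spring, foot washer down, over the bare column until the washer sits fully down on its seat; the washer passes only where its flats meet the column's flats, so when it snags press lightly and twist, never squashing the spring by more than 15 mm. Then slide that column's forked keeper by its knob all the way in over the washer, let go, and leave the other things on the bench where they are.

Things in the scene. Friction and masses are not known exactly. Their poses are not given: they have to be found in the camera images.
- spring: The loose steel compression spring (about 100 g), 67 mm tall, standing on its foot washer: 50 mm outside, 3 mm thick, its bore 26.4 mm round with two flats 13.2 mm apart that face the washer's own +x and -x. Coils 34 mm outside, 28 mm inside, 3 mm wire. Origin: centre of the washer's underside; z up along the coils. The whole spring turns with this frame.
- spring_top (a point): Centre of the spring's top, 67 mm above its origin: the top of an aluminium thrust sleeve, 20 mm tall, 41 mm outside, 27.6 mm bore, with two flats 35 mm apart facing the spring's +y and -y: grip it there. Between sleeve and washer it is springy along its axis, 0.4 N per mm (22 mm at most, then solid), stiff in twist and bending.
- seat (a point): On the bare column's axis at the height of its steel seat face, about 15 mm above the bench, where the washer's underside must come to rest. Axes as the plunge base: z up, +x the way the keeper slides in. The twin column, 124 mm to its left or right, has its spring and keeper fitted and shows the finished state; leave it.
- column_top (a point): Tip of the bare column, 82 mm above the seat. The column is a fixed steel bar 24 mm in diameter with two flats 10 mm apart, up to a shoulder 73 mm above the seat; from there a round nose, 11.6 mm thick, coned to 6 mm. The flats face the seat's +x and -x but turned by up to 0.8 rad either way (not reported): the washer snags on the shoulder until it is turned like the flats within about 0.15 rad.
- keeper (a joint): Slide of the bare column's forked steel keeper plate, in m: 0 to 0.006 drawn back at the start, 0.044 home at its end stop, the fork's arms over the washer's rim. Moves along the seat's +x, about 1.5 N of friction, stays where left. Its 4 mm plate passes 4.5 mm above the seat face, so the washer must be fully down first.
- keeper_knob (a point): On the axis of the keeper's black upright knob, where to grip it, about 52 mm above the bench: 18 mm in diameter, from 12 mm below to 12 mm above this point. It is 104 mm (drawn back) to 60 mm (home) to the seat's -x side of the column's axis and moves with the keeper. Axes as the seat.
- plunge_base: The router's plunge base, fixed to the bench: flat casting on a black sole, 197 mm (x) by 208 mm (y), 12 mm thick, two columns 62 mm either side of its middle line, an opening between them, a turret stop 28 mm tall at its front. Origin on the bench, 112 mm from its front edge, on the middle line, 30 mm to the -x side of the columns; x: the way keepers slide in.
- drop_bottle: Bystander, leave alone: small squeeze bottle with dropper tip, 27 mm wide and 55 mm tall, standing; origin at its foot.
- sanding_block: Bystander, leave alone: cork sanding block, 67x112x26 mm; origin at the centre of its underside.
- offcut3: Bystander, leave alone: dark wood offcut, 50x90x18 mm; origin at the centre of its underside.

How it is judged:
On the way, in this order (a step that is already met when the one before it is completed fails the run):
1. the spring is on the bare column with its washer down on the seat, the keeper still drawn back (z of spring in the frame of seat between -0.002 and 0.0012 m and horizontal distance between spring and seat below 0.0025 m and angle between spring's own z axis and vertical below 0.06 rad and value of joint keeper below 0.012 m), for 0.2 s.
2. the keeper is slid in to its end stop over the washer (value of joint keeper above 0.042 m and z of spring in the frame of seat below 0.0015 m), for 0.2 s.
At the end, for the whole second after the job is handed in: The spring stands on the bare column, upright within 0.06 rad, centred within 2.5 mm, its washer's underside within 1.5 mm of the seat face and at rest; the keeper is within 2 mm of its end stop (0.042 or more of 0.044) (all of step 2 and z of spring in the frame of seat above -0.002 m and horizontal distance between spring and seat below 0.0025 m and angle between spring's own z axis and vertical below 0.06 rad and linear speed of spring below 0.02 m/s); the robot touches nothing.
It fails at once if the spring is squashed by more than 16 mm (distance between spring_top and spring below 0.051 m).
It fails at once if a bystander is moved by more than 30 mm (distance of any of drop_bottle, sanding_block, offcut3 from where it was at the start of the episode above 0.03 m).
It also fails if it takes over 64 s, if anything falls off the work surface, if the arm or the gripper's body presses on something with over 40 N, if the wrist force passes 120 N, or if a joint passes its speed limit or range.

## Working session

There is one attempt and no reset: what is moved stays moved. The work goes in short steps, Python scripts to look and compute and a tool call to move; the robot and the scene stay as the last step left them, time stands still between calls to the robot, and variables do not carry over. Pictures are saved under pics/ and viewed, at most 10 in all, crops included, and the job is handed in when it is done.

Besides the shell and the picture viewer there is one more tool, called after ">>>" by a JSON object that holds its "method" and its "body". send_rows: Moves the arm, as the interface text tells. Its arguments: {"type":"object","properties":{"increments":{"type":"array"},"newtons":{"type":"number"}},"required":["increments"]}

```bash
mkdir -p pics; cat > h.py <<'E'
from rig import robot
import cv2, numpy as np
def snap(n,f):
    c=robot.camera(n); cv2.imwrite(f'pics/{f}.png',c['image'][:,:,::-1]); np.savez(f'pics/{f}.npz',**c); return c
def load(f): return dict(np.load(f'pics/{f}.npz'))
def pt(c,u,v,d=None):
    d=c['range_z'][int(v),int(u)] if d is None else d
    return c['R'].T@(np.array([(u-c['cx'])/c['fx']*d,(v-c['cy'])/c['fy']*d,d])-c['t'])
def cloud(c):
    v,u=np.mgrid[:400,:640]; d=c['range_z']
    p=np.stack([(u-c['cx'])/c['fx']*d,(v-c['cy'])/c['fy']*d,d],-1)
    return (p-c['t'])@c['R']
def proj(c,X):
    x=c['R']@np.array(X)+c['t']; return x[0]/x[2]*c['fx']+c['cx'],x[1]/x[2]*c['fy']+c['cy']
E
python3 - <<'E'
from h import *
a=snap('top','top0');b=snap('scene','scene0')
print(robot.get_obs()); print(a['R'],a['t'],a['fx'])
E
```

```text
{'time': 0.1, 'q': array([ 1.13051157e+00,  5.28352370e-01,  1.43375998e+00,  1.66345367e-05,
        1.18144247e+00, -1.78528483e-01]), 'joint_velocities': array([ 0.00014744, -0.00364605, -0.00329343,  0.00109743, -0.00111428,
       -0.00096679]), 'joint_torque': array([ 3.19249721e-04, -4.40988350e+01, -1.77151000e+01,  6.35317387e-02,
        5.33801469e-02, -5.00309375e-05]), 'position': array([0.16143988, 0.60312002, 0.22968681]), 'tool_rot': array([ 1.30507896e-01,  9.91446785e-01, -9.32154145e-04, -3.06059959e-04]), 'ft_force': array([0.31973142, 0.32158491, 0.37194804]), 'moment': array([ 0.06665529, -0.02879998, -0.0119194 ]), 'grip_force': 0.0, 'grip_width': 0.08717164941902603}
[[-0.01152796 -0.99922683 -0.03758791]
 [-0.99871106  0.01336394 -0.04896544]
 [ 0.04942991  0.03697499 -0.99809295]] [-0.03456858  0.51694941  1.04502462] 421.85135558760294
```

View pics/top0.png

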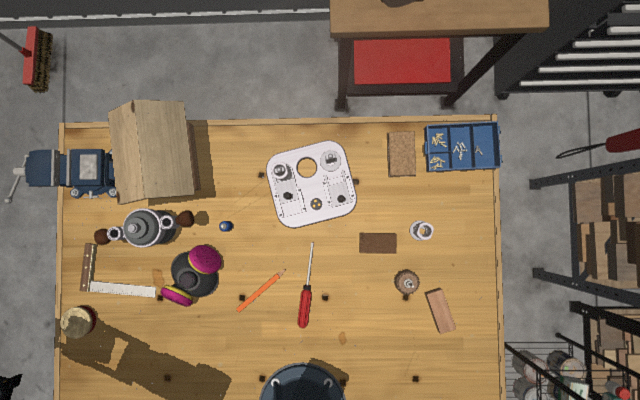

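View pics/scene0.png

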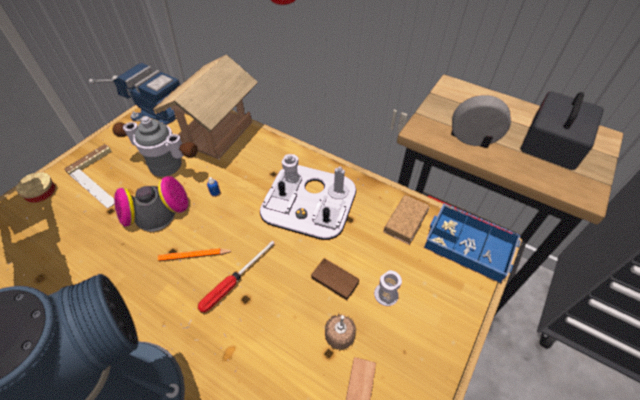

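The top view shows the plunge base around (310,183), with the twin (spring fitted) at (281,172) and the bare column at (331,157). The loose spring is at (421,231). Next I'll enlarge both areas.

```bash
python3 - <<'E'
from h import *
a=load('top0')
im=cv2.imread('pics/top0.png')
A=cv2.resize(im[130:235,258:363],(588,588),interpolation=cv2.INTER_CUBIC)  #5.6x
B=cv2.resize(im[212:250,402:440],(212,212),interpolation=cv2.INTER_CUBIC) #5.58x
o=np.zeros((588,800,3),np.uint8);o[:,:588]=A;o[:212,588:]=B
s=cv2.imread('pics/scene0.png')[255:310,365:410]
o[230:490,588:]=cv2.resize(s,(212,260),interpolation=cv2.INTER_CUBIC)
cv2.imwrite('pics/crop0.png',o)
P=cloud(a)
for n,(u0,u1,v0,v1) in dict(col=(318,345,140,175),spr=(408,434,218,244),twin=(268,296,158,184)).items():
    p=P[v0:v1,u0:u1].reshape(-1,3); z=p[:,2]
    for lo,hi in((.004,.012),(.012,.025),(.025,.05),(.05,.06),(.06,.075),(.075,.09),(.09,.11)):
        m=(z>lo)&(z<hi)
        if m.sum()>2: print(n,lo,hi,m.sum(),p[m].mean(0).round(4),p[m].min(0).round(3),p[m].max(0).round(3))
E
```

```text
col 0.004 0.012 437 [ 0.6219 -0.0795  0.0099] [ 0.579 -0.114  0.004] [ 0.664 -0.048  0.012]
col 0.012 0.025 343 [ 0.6142 -0.0799  0.0144] [ 0.578 -0.113  0.012] [ 0.663 -0.048  0.025]
col 0.025 0.05 13 [ 0.6064 -0.0807  0.0384] [ 0.587 -0.11   0.027] [ 0.61  -0.068  0.05 ]
col 0.05 0.06 4 [ 0.6077 -0.0759  0.0539] [ 0.606 -0.083  0.052] [ 0.609 -0.069  0.055]
col 0.06 0.075 9 [ 0.6081 -0.0784  0.0666] [ 0.606 -0.088  0.061] [ 0.61  -0.069  0.072]
col 0.075 0.09 31 [ 0.6118 -0.0776  0.0852] [ 0.606 -0.09   0.076] [ 0.619 -0.067  0.09 ]
col 0.09 0.11 20 [ 0.6128 -0.0786  0.0933] [ 0.608 -0.083  0.09 ] [ 0.617 -0.074  0.098]
spr 0.004 0.012 20 [ 0.4296 -0.2973  0.0069] [ 0.412 -0.314  0.004] [ 0.444 -0.282  0.012]
spr 0.012 0.025 24 [ 0.4369 -0.2996  0.0174] [ 0.422 -0.314  0.012] [ 0.449 -0.282  0.024]
spr 0.025 0.05 37 [ 0.4359 -0.2997  0.0376] [ 0.419 -0.315  0.025] [ 0.452 -0.279  0.05 ]
spr 0.05 0.06 25 [ 0.4379 -0.2959  0.0554] [ 0.421 -0.313  0.05 ] [ 0.455 -0.279  0.06 ]
spr 0.06 0.075 125 [ 0.4359 -0.2987  0.0641] [ 0.417 -0.318  0.06 ] [ 0.455 -0.279  0.068]
twin 0.004 0.012 202 [0.6006 0.0474 0.0099] [0.559 0.01  0.005] [0.623 0.079 0.012]
twin 0.012 0.025 261 [0.5824 0.0363 0.0178] [0.557 0.01  0.012] [0.622 0.079 0.025]
twin 0.025 0.05 40 [0.5795 0.0377 0.0342] [0.557 0.014 0.025] [0.598 0.059 0.05 ]
twin 0.05 0.06 8 [0.5843 0.0453 0.0549] [0.576 0.036 0.05 ] [0.597 0.053 0.059]
twin 0.06 0.075 31 [0.5811 0.0403 0.0689] [0.563 0.023 0.061] [0.597 0.055 0.074]
twin 0.075 0.09 154 [0.5829 0.0413 0.0815] [0.564 0.023 0.076] [0.603 0.061 0.09 ]
twin 0.09 0.11 20 [0.5826 0.0418 0.0948] [0.577 0.034 0.09 ] [0.586 0.048 0.099]
```

View pics/crop0.png

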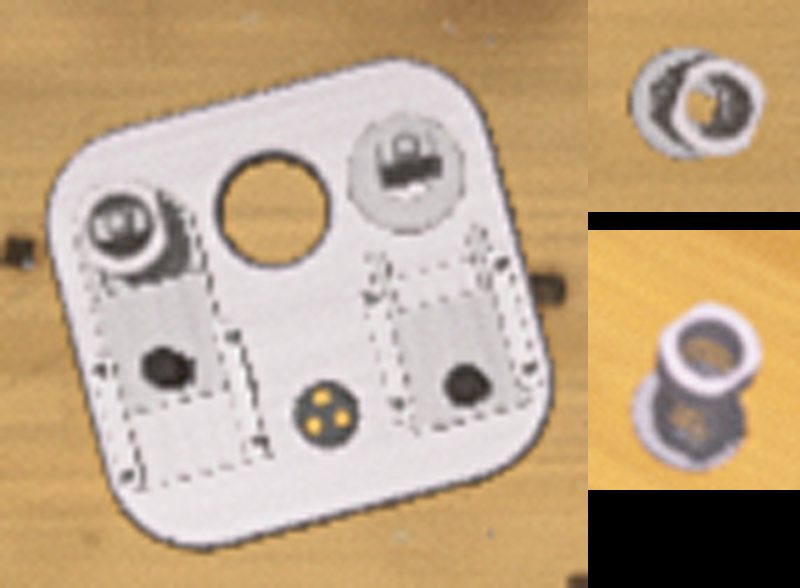

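>>> {"method": "send_rows", "body": {"increments": [0,0,0,2,-3.2,0.8,1,0,0,0,2,-3.4,0.8,1,0,0,0,2,-3.6,0.8,1,0,0,0,2,-3.6,0.8,1,0,0,0,2,-3.6,0.8,1,0,0,0,2,-3.6,0.8,1,0,0,0,2,-3.6,0,1,0,0,0,2,-3.6,0,1,0,0,0,2,-3.6,0,1,0,0,0,2,-3.6,0,1,0,0,0,2,-3.6,0,1,0,0,0,2,-3.6,0,1,0,0,0,2,-3.6,0,1,0,0,0,1,-3.6,0,1,0,0,0,0,-3.8,0,1,0,0,0,0,-4,0,1,0,0,0,0,-4,0,1,0,0,0,0,-4,0,1,0,0,0,0,-4,0,1,0,0,0,0,-4,0,1]}}

```text
time: 1.77
position: [0.4305, -0.1331, 0.2782]
tool_rot: [0.131, 0.991, 0.0, -0.0]
ft_force: [0.8, 0.1, -0.3]
grip_width: 0.0868
grip_force: 0.0
```

>>> {"method": "send_rows", "body": {"increments": [0,0,0,0,-4,0,1,0,0,0,0,-4,0,1,0,0,0,0,-4,0,1,0,0,0,0,-4,0,1,0,0,0,0,0,0,1]}}

```text
time: 2.18
position: [0.4318, -0.2994, 0.2783]
tool_rot: [0.133, 0.991, -0.003, 0.001]
ft_force: [-0.1, 0.9, 0.2]
grip_width: 0.0871
grip_force: 0.0
```

```bash
python3 - <<'E'
from h import *
w=snap('wrist','w1')
o=robot.get_obs();print(o['q'],o['position'],o['tool_rot'],o['time'])
print(proj(w,[.436,-.299,.067]),proj(w,[.436,-.299,0]),-w['R'].T@w['t'])
im=cv2.imread('pics/w1.png')
u,v=map(int,proj(w,[.436,-.299,.067]))
if 0<u<640 and 0<v<400:
    u0,v0=max(u-80,0),max(v-60,0);c=im[v0:v0+120,u0:u0+160];print(u0,v0)
    c=cv2.resize(c,None,fx=5,fy=5,interpolation=cv2.INTER_CUBIC)
    cv2.imwrite('pics/w1c.png',c)
E
```

```text
[-8.14351715e-01  3.32014784e-01  1.62974061e+00 -5.23085031e-04
  1.17860144e+00 -2.11813423e+00] [ 0.43112956 -0.29532889  0.27786848] [ 1.33011692e-01  9.91114246e-01 -5.76788053e-04  3.27972460e-04] 2.2333
(np.float64(322.8029994743507), np.float64(186.43843900799044)) (np.float64(322.60270336252466), np.float64(176.9938295923346)) [ 0.3599391  -0.28006868  0.43258182]
242 126
```

View crop.

View pics/w1c.png

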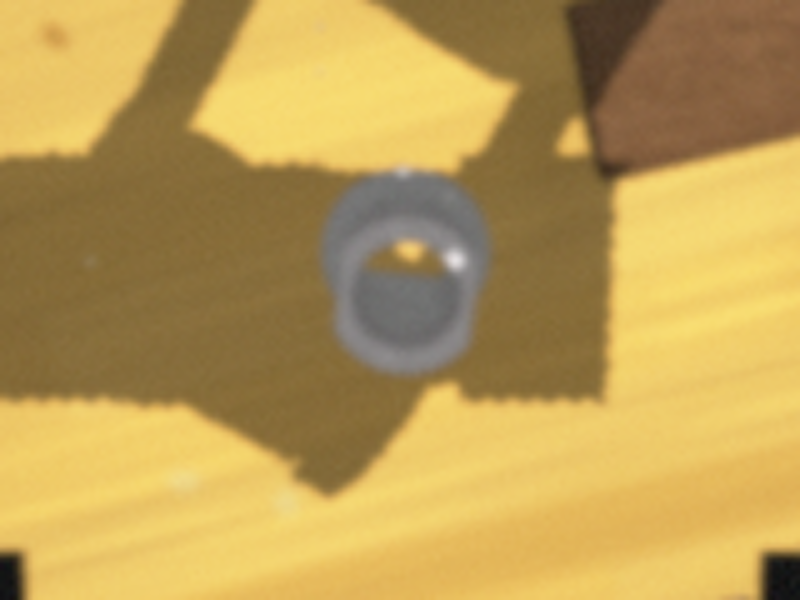

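The spring stands upright. Its washer bore shows a straight edge running almost horizontally in the image, so the washer's ±x is roughly image-vertical and the sleeve flats are roughly at left and right, close to the current jaw line. I'll fit its pose from the range data.

```bash
cat >> h.py <<'E'
def fitsleeve(c,xy,z0=.061,z1=.072,r=.03):
    p=cloud(c).reshape(-1,3); m=(c['range_z'].ravel()>0)&(p[:,2]>z0)&(p[:,2]<z1)&(np.hypot(*(p[:,:2]-xy).T)<r); q=p[m]
    h=cv2.convexHull(q[:,:2].astype(np.float32))[:,0]
    a=np.radians(np.arange(0,180,2)); s=h@np.stack([np.cos(a),np.sin(a)])
    w=s.max(0)-s.min(0); (cx,cy),R=cv2.minEnclosingCircle(h)
    # centre: midpoint of support along several directions (LSQ)
    mid=(s.max(0)+s.min(0))/2; D=np.stack([np.cos(a),np.sin(a)],1); ctr=np.linalg.lstsq(D,mid,rcond=None)[0]
    k=np.exp(2j*a); ang=np.angle(-(w*k).sum())/2
    return len(q),np.median(q[:,2]),(cx,cy),R,ctr,np.degrees(ang),w.min(),np.degrees(a[w.argmin()]),w.max()
E
python3 - <<'E'
from h import *
for f in('w1','top0','scene0'):
  for z0 in (.061,.065): print(f,*[np.round(x,4) for x in fitsleeve(load(f),np.array([.436,-.299]),z0)])
o=robot.get_obs()
from scipy.spatial.transform import Rotation as R
print(o['position'],R.from_quat(o['tool_rot']).as_matrix().round(3)); w=load('w1')
# jaw direction deg: 
print(w['R'].round(3))
# fine look
p=cloud(w);print([p[int(126+y/5),int(242+x/5)].round(4) for x,y in((365,268),(440,275),(345,300),(470,300),(405,370),(405,225))])
E
```

```text
w1 421 0.066 [ 0.4346 -0.2985] 0.0207 [ 0.4345 -0.2983] 68.2043 0.0351 68.0 0.0413
w1 367 0.0662 [ 0.4345 -0.2981] 0.0206 [ 0.4346 -0.2983] 69.6718 0.0349 68.0 0.0405
top0 118 0.0645 [ 0.4361 -0.2988] 0.0205 [ 0.4361 -0.2988] 70.7875 0.0352 70.0 0.0408
top0 46 0.0658 [ 0.4358 -0.2991] 0.0202 [ 0.4365 -0.2986] 61.0813 0.0339 70.0 0.0401
scene0 174 0.0637 [ 0.434  -0.2987] 0.0212 [ 0.4338 -0.2991] 80.7905 0.0353 68.0 0.0421
scene0 22 0.0655 [ 0.4327 -0.2994] 0.0194 [ 0.4331 -0.2998] 84.1024 0.0311 70.0 0.0378
[ 0.43112956 -0.29532889  0.27786848] [[-0.965  0.264  0.   ]
 [ 0.264  0.965 -0.001]
 [-0.001 -0.001 -1.   ]]
[[ 0.264  0.964 -0.005]
 [ 0.928 -0.253  0.272]
 [ 0.261 -0.076 -0.962]]
[array([ 0.4358, -0.3107,  0.0005]), array([ 0.4445, -0.2899,  0.0015]), array([ 0.4314, -0.3133,  0.0676]), array([ 0.4401, -0.2827,  0.0657]), array([ 0.4536, -0.3035,  0.0658]), array([ 0.417 , -0.2936,  0.067 ])]
```

>>> {"method": "send_rows", "body": {"increments": [0,0,0,3,3.6,0,1,0,0,0,3,3.6,0,1,0,0,0,3,3.6,0,1,0,0,0,3,3.6,0,1,0,0,0,2,3.6,0,1,0,0,0,2,3.6,-1,1,0,0,0,0,0,0,1,0,0,0,0,0,0,1]}}

```text
time: 2.9
position: [0.5769, -0.0883, 0.2674]
tool_rot: [0.128, 0.992, 0.0, -0.002]
ft_force: [0.0, -0.7, 0.2]
grip_width: 0.0867
grip_force: 0.0
```

```bash
python3 - <<'E'
from h import *
w=snap('wrist','w2')
o=robot.get_obs();print(o['q'],o['position'],o['time'])
im=cv2.imread('pics/w2.png')
u,v=map(int,proj(w,[.58,-.083,.05])); print(u,v)
u0,v0=max(u-80,0),max(v-60,0);print(u0,v0)
c=im[v0:v0+120,u0:u0+160]
cv2.imwrite('pics/w2c.png',cv2.resize(c,None,fx=5,fy=5,interpolation=cv2.INTER_CUBIC))
for f in('w2','top0','scene0'):
  c=load(f);p=cloud(c).reshape(-1,3);p=p[c['range_z'].ravel()>0]
  for nm,xy,lo,hi,r in(('nose',(.6127,-.0785),.091,.102,.02),('shoulder',(.6127,-.0785),.083,.0905,.02),('col',(.6127,-.0785),.03,.08,.025),('knob',(.512,-.104),.058,.07,.03),('twinknob',(.5245,.0265),.058,.07,.025),('twinsleeve',(.5827,.0415),.07,.088,.03)):
    q=p[(p[:,2]>lo)&(p[:,2]<hi)&(np.hypot(*(p[:,:2]-xy).T)<r)]
    if len(q)>4:
      e,V=np.linalg.eigh(np.cov(q[:,:2].T)); print(f,nm,len(q),q.mean(0).round(4),((q.max(0)+q.min(0))/2).round(4),np.ptp(q,0).round(4),'long',np.degrees(np.arctan2(V[1,1],V[0,1])).round(1),np.sqrt(e).round(4))
E
```

```text
[-3.45934853e-01  4.31649539e-01  1.49359866e+00 -5.75010287e-04
  1.21860237e+00 -1.65805274e+00] [ 0.57671218 -0.0900443   0.2678486 ] 2.95
325 184
245 124
w2 nose 78 [ 0.6106 -0.0774  0.0956] [ 0.6112 -0.0774  0.0949] [0.0112 0.0111 0.0075] long 150.4 [0.0029 0.003 ]
w2 shoulder 109 [ 0.61   -0.0773  0.0876] [ 0.6115 -0.0775  0.0867] [0.0136 0.0234 0.0074] long 101.5 [0.0032 0.0082]
w2 col 182 [ 0.6066 -0.0773  0.0568] [ 0.6068 -0.0774  0.0553] [0.0051 0.0235 0.0494] long 99.5 [0.0008 0.0068]
w2 knob 171 [ 0.5139 -0.1014  0.0634] [ 0.5141 -0.1017  0.0623] [0.0173 0.0173 0.0075] long -143.9 [0.0044 0.0044]
w2 twinknob 189 [0.523  0.0272 0.0634] [0.5232 0.0278 0.0619] [0.0173 0.0169 0.0076] long -178.2 [0.0043 0.0045]
w2 twinsleeve 782 [0.5801 0.0408 0.0809] [0.5813 0.0423 0.0791] [0.041  0.0386 0.0178] long -152.5 [0.0106 0.0121]
top0 nose 17 [ 0.6134 -0.0783  0.0939] [ 0.6136 -0.0785  0.0946] [0.0077 0.0094 0.0061] long 103.3 [0.0025 0.0031]
top0 shoulder 26 [ 0.6122 -0.0772  0.0871] [ 0.6125 -0.0785  0.0868] [0.0123 0.0234 0.0071] long 101.7 [0.0034 0.0081]
top0 col 27 [ 0.6081 -
[... 440 characters left out ...]
e0 nose 12 [ 0.6092 -0.079   0.0941] [ 0.6093 -0.0784  0.094 ] [0.008  0.0101 0.0046] long 94.6 [0.0024 0.0029]
scene0 shoulder 31 [ 0.6085 -0.0794  0.0862] [ 0.6094 -0.0789  0.0863] [0.014  0.0217 0.0059] long 108.3 [0.0028 0.0073]
scene0 col 138 [ 0.6067 -0.0803  0.0545] [ 0.6086 -0.0794  0.0551] [0.0134 0.0232 0.0496] long 104.6 [0.0014 0.0071]
scene0 knob 40 [ 0.5116 -0.1034  0.0611] [ 0.5114 -0.1038  0.0609] [0.0148 0.016  0.005 ] long 103.7 [0.004  0.0046]
scene0 twinknob 36 [0.5208 0.0261 0.0613] [0.5214 0.027  0.0613] [0.0157 0.0157 0.0064] long -161.9 [0.0043 0.0045]
scene0 twinsleeve 181 [0.5765 0.0385 0.0787] [0.5802 0.0417 0.079 ] [0.0418 0.0384 0.0172] long 163.2 [0.01   0.0111]
```

View pics/w2c.png

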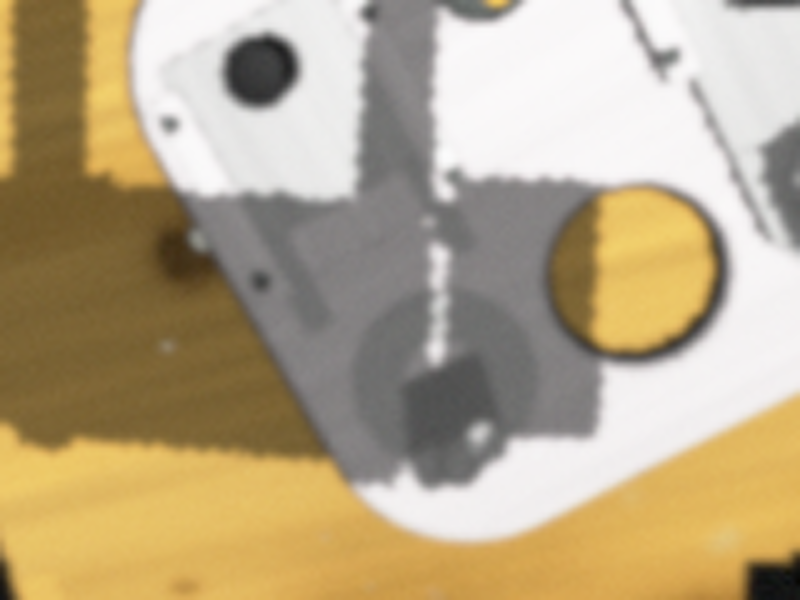

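The column's flats run along about 100° (normal about 0.19 rad). The knob is near (0.514,-0.102) and the spring's flats are at 69°. Turning the spring by +0.54 rad will line it up. I'll go and grasp it now.

>>> {"method": "send_rows", "body": {"increments": [0,0,-0.02,-1,-1,0,1,0,0,-0.02,-2,-3,0,1,0,0,-0.02,-2,-3,0,1,0,0,-0.02,-2,-3,0,1,0,0,-0.02,-2,-3,0,1,0,0,0,-2,-3,-1,1,0,0,0,-2,-3,-1.5,1,0,0,0,-1.2,-1.9,-1.5,1,0,0,0,0,0,-2,1,0,0,0,0,0,-2,1,0,0,0,0,0,-2,1,0,0,0,0,0,-1,1,0,0,0,0,0,0,1,0,0,0,0,0,0,1,0,0,0,0,0,0,1]}}

```text
time: 4.2
position: [0.4356, -0.3019, 0.1596]
tool_rot: [0.18, 0.984, -0.001, 0.001]
ft_force: [0.1, -0.3, 0.1]
grip_width: 0.0869
grip_force: 0.0
```

```bash
cat >> h.py <<'E'
from scipy.spatial.transform import Rotation as R
def where():
    o=robot.get_obs(); y=R.from_quat(o['tool_rot']).as_matrix()
    print('t',round(o['time'],2),'pos',o['position'].round(4),'jawyaw',np.degrees(np.arctan2(y[1,1],y[0,1])).round(1),'tilt',y[:2,2].round(4),'F',o['ft_force'].round(1),'grip',round(o['grip_width'],4),o['grip_force'],'q6',o['q'][5].round(2))
E
python3 - <<'E'
from h import *
w=snap('wrist','w3');where()
print(*[np.round(x,4) for x in fitsleeve(w,np.array([.435,-.2985]),.062)]);where()
E
```

```text
t 4.25 pos [ 0.4359 -0.3018  0.1598] jawyaw 69.2 tilt [ 0.0017 -0.002 ] F [-0.3  0.5 -0. ] grip 0.0871 0.0 q6 -2.02
849 0.0661 [ 0.4346 -0.2988] 0.0208 [ 0.4345 -0.2988] 67.1925 0.0346 68.0 0.0413
t 4.25 pos [ 0.4359 -0.3018  0.1598] jawyaw 69.2 tilt [ 0.0017 -0.002 ] F [-0.3  0.5 -0. ] grip 0.0871 0.0 q6 -2.02
```

>>> {"method": "send_rows", "body": {"increments": [0,0,-0.02,-0.1,0.3,-2,1,0,0,0,0,0,-2.5,1,0,0,0,0,0,-2.5,1,0,0,0,0,0,-2,1,0,0,0,0,0,-1.4,1,0,0,0,0,0,-1,1,0,0,0,0,0,0,1,0,0,0,0,0,0,0.3,0,0,0,0,0,0,0.3,0,0,0,0,0,0,0.3,0,0,0,0,0,0,0.3,0,0,0,0,0,0,0.3,0,0,0,0,0,0,0.3,0,0,0,0,0,0,0.3,0,0,0,0,0,0,0.3], "newtons": 20}}

```text
time: 5.5
position: [0.4346, -0.2979, 0.0446]
tool_rot: [0.19, 0.982, -0.0, 0.0]
ft_force: [0.0, -0.4, -0.4]
grip_width: 0.0417
grip_force: 0.0
```

```bash
python3 -c "
from h import *
where()"
```

```text
t 5.5 pos [ 0.4346 -0.2979  0.0446] jawyaw 68.1 tilt [ 0.0002 -0.0002] F [ 0.  -0.4 -0.4] grip 0.0417 0.0 q6 -2.0
```

Close, then lift 13 cm.

>>> {"method": "send_rows", "body": {"increments": [0,0,0,0,0,0,0.1,0,0,0,0,0,0,0.1,0,0,0,0,0,0,0.1,0,0,0,0,0,0,0.1,0,0,0,0,0,0,0.1,0,0,0,0,0,0,0.1,0,0,0,0,0,1,0.1,0,0,0,0,0,2,0.1,0,0,0,0,0,3,0.1,0,0,0,0,0,3,0.1,0,0,0,0,0,3,0.1,0,0,0,0,0,1,0.1,0,0,0,0,0,0,0.1]}}

```text
time: 6.58
position: [0.4359, -0.2992, 0.1777]
tool_rot: [0.19, 0.982, -0.002, 0.003]
ft_force: [-0.1, -0.2, -1.7]
grip_width: 0.0349
grip_force: 20.0
```

```bash
python3 -c "
from h import *
where()"
```

```text
t 6.58 pos [ 0.4359 -0.2992  0.1777] jawyaw 68.1 tilt [ 0.0049 -0.0051] F [-0.1 -0.2 -1.7] grip 0.0349 19.999762731604278 q6 -2.0
```

>>> {"method": "send_rows", "body": {"increments": [0,0,0.04,1,1.2,0,0.1,0,0,0.07,2,2.5,0,0.1,0,0,0.07,2.2,2.7,0,0.1,0,0,0.07,2.2,2.7,0,0.1,0,0,0.07,2.2,2.7,0,0.1,0,0,0.07,2.2,2.7,0,0.1,0,0,0.07,2.2,2.7,0,0.1,0,0,0.06,2,2.7,0,0.1,0,0,0.04,1.5,2.2,0,0.1,0,0,0,0,0,0,0.1,0,0,0,0,0,0,0.1,0,0,0,0,0,0,0.1]}}

```text
time: 7.58
position: [0.6081, -0.0767, 0.1727]
tool_rot: [-0.089, 0.996, 0.0, -0.002]
ft_force: [0.2, -0.9, -0.6]
grip_width: 0.0347
grip_force: 20.0
```

```bash
python3 - <<'E'
from h import *
where();c={n:snap(n,n[0]+'4') for n in('wrist','scene','top')};where()
w=cv2.imread('pics/w4.png')
s=cv2.imread('pics/s4.png');u,v=map(int,proj(c['scene'],[.6114,-.078,.12]));print(u,v)
t=cv2.imread('pics/t4.png')
s=cv2.resize(s[v-50:v+50,u-50:u+50],(400,400),interpolation=cv2.INTER_CUBIC)
w=cv2.resize(w[:,120:520],(400,400))
cv2.imwrite('pics/c4.png',np.hstack([w,s]))
E
```

```text
t 7.58 pos [ 0.6081 -0.0767  0.1727] jawyaw 100.2 tilt [-0.0038  0.0006] F [ 0.2 -0.9 -0.6] grip 0.0347 19.999803341925144 q6 -2.06
t 7.73 pos [ 0.6085 -0.0779  0.1738] jawyaw 100.1 tilt [-0.0017  0.0003] F [-0.2 -0.3 -0.9] grip 0.0349 19.999787625856698 q6 -2.06
340 160
```

View pics/c4.png

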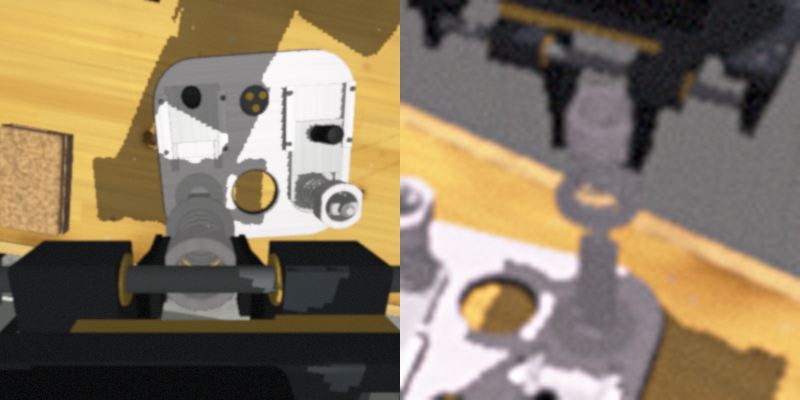

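The spring is held upright. In the scene crop its washer sits at about (597,200), just above the column tip at (598,236). I'll measure the offset in that camera's own frame.

```bash
python3 - <<'E'
from h import *
for f in('s4','w4'):
  c=load(f);p=cloud(c);ok=c['range_z']>0
  for nm,lo,hi,r in(('washer',.121,.137,.03),('nose',.09,.1,.02),('shaft',.05,.085,.02),('coil',.14,.175,.025)):
    m=ok&(p[...,2]>lo)&(p[...,2]<hi)&(np.hypot(p[...,0]-.611,p[...,1]+.078)<r)
    q=p[m]
    if len(q)>5:
        h=cv2.convexHull(q[:,:2].astype(np.float32))[:,0];k=cv2.minEnclosingCircle(h); e,V=np.linalg.eigh(np.cov(q[:,:2].T))
        print(f,nm,len(q),q.mean(0).round(4),'circ',np.round(k[0],4),round(k[1],4),((q.max(0)+q.min(0))/2).round(4),np.ptp(q,0).round(4))
    if nm=='washer' and f=='s4':
        # bore: columns/rows
        uu=np.argwhere(m); print(uu.min(0),uu.max(0))
E
```

```text
s4 washer 220 [ 0.6026 -0.0806  0.1279] circ [ 0.6066 -0.0779] 0.0258 [ 0.6066 -0.0781  0.13  ] [0.0488 0.0506 0.0136]
[152 329] [167 350]
s4 nose 15 [ 0.6083 -0.0796  0.0933] circ [ 0.6078 -0.0805] 0.0047 [ 0.608  -0.0792  0.0929] [0.0072 0.0097 0.0052]
s4 shaft 105 [ 0.6071 -0.0806  0.069 ] circ [ 0.6089 -0.0795] 0.0122 [ 0.6093 -0.0793  0.0673] [0.0136 0.024  0.0342]
s4 coil 122 [ 0.6008 -0.0805  0.1599] circ [ 0.6032 -0.0786] 0.0213 [ 0.606  -0.0794  0.1575] [0.0362 0.0409 0.0349]
w4 washer 1538 [ 0.5978 -0.0788  0.1297] circ [ 0.6076 -0.0773] 0.0251 [ 0.6076 -0.0773  0.1311] [0.0494 0.0497 0.0117]
w4 nose 6 [ 0.6154 -0.0765  0.0952] circ [ 0.6155 -0.0765] 0.0022 [ 0.6155 -0.0765  0.0952] [0.0008 0.0041 0.0009]
w4 coil 870 [ 0.6054 -0.0781  0.1533] circ [ 0.6037 -0.0792] 0.022 [ 0.6066 -0.0801  0.1575] [0.0366 0.0417 0.035 ]
```

>>> {"method": "send_rows", "body": {"increments": [0,0,0,0.3,-0.06,-1,0.1,0,0,0,0,0,-1,0.1,0,0,0,0,0,-0.8,0.1,0,0,0,0,0,-0.4,0.1,0,0,0,0,0,-0.3,0.1,0,0,0,0,0,-0.2,0.1,0,0,0,0,0,-0.1,0.1,0,0,0,0,0,0,0.1,0,0,0,0,0,0,0.1]}}

```text
time: 8.48
position: [0.6124, -0.0774, 0.1367]
tool_rot: [-0.089, 0.996, -0.0, -0.0]
ft_force: [-0.8, 0.0, -1.3]
grip_width: 0.0349
grip_force: 20.0
```

```bash
cat > m.py <<'E'
from h import *
where();c=snap('scene','s5');p=cloud(c);ok=c['range_z']>0
o=robot.get_obs();z=o['position'][2]-.0446
for nm,lo,hi,r in(('washer',z-.012,z+.007,.03),('shaft',.04,z-.014,.02)):
    q=p[ok&(p[...,2]>lo)&(p[...,2]<hi)&(np.hypot(p[...,0]-.61,p[...,1]+.078)<r)]
    print(nm,len(q),((q.max(0)+q.min(0))/2).round(4),np.ptp(q,0).round(4))
E
python3 m.py
```

```text
t 8.48 pos [ 0.6124 -0.0774  0.1367] jawyaw 100.2 tilt [-0.0002 -0.0001] F [-0.8  0.  -1.3] grip 0.0349 19.99998278450221 q6 -2.06
washer 211 [ 0.6096 -0.0789  0.0919] [0.0482 0.0494 0.0119]
shaft 77 [ 0.6085 -0.0796  0.0557] [0.0115 0.0228 0.0311]
```

>>> {"method": "send_rows", "body": {"increments": [0,0,0,0,0,-0.2,0.1,0,0,0,0,0,-0.2,0.1,0,0,0,0,0,-0.2,0.1,0,0,0,0,0,-0.2,0.1,0,0,0,0,0,-0.2,0.1,0,0,0,0,0,0,0.1,0,0,0,0,0,0,0.1]}}

```text
time: 9.12
position: [0.6127, -0.0775, 0.1263]
tool_rot: [-0.089, 0.996, 0.0, 0.0]
ft_force: [-0.0, -0.5, -0.8]
grip_width: 0.0346
grip_force: 20.0
```

```bash
python3 m.py
```

```text
t 9.12 pos [ 0.6127 -0.0775  0.1263] jawyaw 100.2 tilt [0.0001 0.    ] F [-0.  -0.5 -0.8] grip 0.0346 19.999815467745066 q6 -2.06
washer 204 [ 0.6105 -0.0787  0.0821] [0.0482 0.0493 0.0132]
shaft 45 [ 0.6072 -0.0789  0.049 ] [0.0085 0.022  0.0171]
```

No force and the washer is past the shoulder, so the angle is right. Continuing down.

>>> {"method": "send_rows", "body": {"increments": [0,0,0,0,0,-0.2,0.1,0,0,0,0,0,-0.2,0.1,0,0,0,0,0,-0.2,0.1,0,0,0,0,0,-0.2,0.1,0,0,0,0,0,0,0.1]}}

```text
time: 9.58
position: [0.6122, -0.0774, 0.1179]
tool_rot: [-0.089, 0.996, 0.0, -0.0]
ft_force: [-0.1, -0.5, -0.7]
grip_width: 0.0349
grip_force: 20.0
```

```bash
python3 m.py
```

```text
t 9.58 pos [ 0.6122 -0.0774  0.1179] jawyaw 100.2 tilt [-0.0009  0.0003] F [-0.1 -0.5 -0.7] grip 0.0349 19.9998082453385 q6 -2.06
washer 184 [ 0.6093 -0.0785  0.0736] [0.0457 0.0491 0.0126]
shaft 22 [ 0.6072 -0.0792  0.0462] [0.0086 0.0217 0.0119]
```

>>> {"method": "send_rows", "body": {"increments": [0,0,0,0,0,-0.3,0.1,0,0,0,0,0,-0.3,0.1,0,0,0,0,0,-0.3,0.1,0,0,0,0,0,-0.1,0.1]}}

```text
time: 9.97
position: [0.6122, -0.0774, 0.1078]
tool_rot: [-0.089, 0.996, 0.0, -0.0]
ft_force: [-0.0, 0.7, -1.1]
grip_width: 0.0346
grip_force: 20.0
```

>>> {"method": "send_rows", "body": {"increments": [0,0,0,0,0,-0.3,0.1,0,0,0,0,0,-0.3,0.1,0,0,0,0,0,-0.3,0.1,0,0,0,0,0,-0.1,0.1,0,0,0,0,0,0,0.1]}}

```text
time: 10.38
position: [0.6123, -0.0774, 0.098]
tool_rot: [-0.089, 0.996, 0.0, -0.0]
ft_force: [0.3, 0.0, -0.8]
grip_width: 0.0349
grip_force: 20.0
```

```bash
python3 m.py
```

```text
t 10.38 pos [ 0.6123 -0.0774  0.098 ] jawyaw 100.2 tilt [-0.0008  0.0003] F [ 0.3  0.  -0.8] grip 0.0349 19.99989816918969 q6 -2.06
washer 170 [ 0.6101 -0.0786  0.0538] [0.0475 0.049  0.0134]Traceback (most recent call last):
  File "m.py", line 6, in <module>
    print(nm,len(q),((q.max(0)+q.min(0))/2).round(4),np.ptp(q,0).round(4))
                      ~~~~~^^^
    return umr_maximum(a, axis, None, out, keepdims, initial, where)
ValueError: zero-size array to reduction operation maximum which has no identity
```

>>> {"method": "send_rows", "body": {"increments": [0,0,0,0,0,-0.3,0.1,0,0,0,0,0,-0.4,0.1,0,0,0,0,0,-0.4,0.1,0,0,0,0,0,-0.4,0.1,0,0,0,0,0,-0.3,0.1]}}

```text
time: 10.85
position: [0.6123, -0.0774, 0.0798]
tool_rot: [-0.089, 0.996, 0.0, -0.0]
ft_force: [0.7, -0.0, -2.0]
grip_width: 0.0352
grip_force: 20.0
```

>>> {"method": "send_rows", "body": {"increments": [0,0,0,0,0,-0.3,0.1,0,0,0,0,0,-0.4,0.1,0,0,0,0,0,-0.4,0.1,0,0,0,0,0,-0.4,0.1,0,0,0,0,0,-0.4,0.1,0,0,0,0,0,-0.3,0.1,0,0,0,0,0,0,0.1,0,0,0,0,0,0,0.1]}}

```text
time: 11.52
position: [0.6126, -0.0775, 0.0585]
tool_rot: [-0.089, 0.996, 0.0, -0.0]
ft_force: [-0.0, -0.5, 1.3]
grip_width: 0.0347
grip_force: 20.0
```

```bash
python3 m.py 2>/dev/null
```

```text
t 11.52 pos [ 0.6126 -0.0775  0.0585] jawyaw 100.2 tilt [-0.0001  0.0001] F [-0.  -0.5  1.3] grip 0.0347 19.999941322021186 q6 -2.06
washer 236 [ 0.6072 -0.0778  0.0139] [0.0538 0.0588 0.0141]
```

>>> {"method": "send_rows", "body": {"increments": [0,0,0,0,0,-0.2,0.1,0,0,0,0,0,0,0.1,0,0,0,0,0,0,0.1,0,0,0,0,0,0,0.1]}}

```text
time: 11.9
position: [0.6127, -0.0775, 0.0567]
tool_rot: [-0.089, 0.996, -0.0, 0.0]
ft_force: [-0.3, -1.4, 1.3]
grip_width: 0.0347
grip_force: 20.0
```

```bash
python3 - <<'E'
from h import *
where()
for n in('scene','wrist'):
  c=snap(n,n[0]+'6');p=cloud(c);ok=c['range_z']>0
  for ring,(a,b) in dict(washer=(.0185,.0245),seat=(.028,.033)).items():
    d=np.hypot(p[...,0]-.6115,p[...,1]+.078);m=ok&(d>a)&(d<b)&(p[...,2]<.03)&(p[...,2]>.005)
    q=p[m]; print(n,ring,m.sum(),np.percentile(q[:,2],[10,25,50,75,90]).round(4))
where()
E
```

```text
t 11.9 pos [ 0.6127 -0.0775  0.0567] jawyaw 100.2 tilt [ 0.0003 -0.0001] F [-0.3 -1.4  1.3] grip 0.0347 20.000029960647225 q6 -2.06
scene washer 80 [0.0134 0.0149 0.0158 0.0166 0.0171]
scene seat 93 [0.0079 0.0087 0.0097 0.0106 0.0115]
wrist washer 943 [0.0171 0.0178 0.0183 0.0188 0.0192]
wrist seat 1002 [0.0117 0.012  0.0124 0.0128 0.0132]
t 12.0 pos [ 0.6126 -0.0775  0.0567] jawyaw 100.2 tilt [ 0.0003 -0.0001] F [0.1 0.4 1.8] grip 0.0351 20.000036819837987 q6 -2.06
```

Washer top is at 18.3 mm (seat 15 + 3), so it's fully seated. Releasing and rising.

>>> {"method": "send_rows", "body": {"increments": [0,0,0,0,0,0,0.6,0,0,0,0,0,0,0.6,0,0,0,0,0,0,0.6,0,0,0,0,0,0,0.6,0,0,0,0,0,1,0.6,0,0,0,0,0,2,0.6,0,0,0,0,0,3,0.6,0,0,0,0,0,3,0.6,0,0,0,0,0,1,0.6,0,0,0.03,-2,-0.5,0,0.6,0,0,0.03,-3,-0.7,0,0.6,0,0,0,-3,-0.7,0,0.6,0,0,0,-1.7,-0.5,0,0.6,0,0,0,0,0,0,0.6,0,0,0,0,0,0,0.6,0,0,0,0,0,0,0.6]}}

```text
time: 13.33
position: [0.5168, -0.1019, 0.1569]
tool_rot: [-0.119, 0.993, -0.0, 0.001]
ft_force: [-0.1, 0.3, 0.7]
grip_width: 0.0522
grip_force: 0.0
```

```bash
python3 - <<'E'
from h import *
where();w=snap('wrist','w7');s=snap('scene','s7')
for f,c in(('w',w),('s',s)):
  p=cloud(c);ok=c['range_z']>0
  for nm,xy,lo,hi,r in(('sleeve',(.6115,-.078),.074,.086,.028),('washer',(.6115,-.078),.0155,.022,.028),('nose',(.6115,-.078),.09,.1,.015),('knob',(.5157,-.1018),.045,.07,.018)):
    q=p[ok&(p[...,2]>lo)&(p[...,2]<hi)&(np.hypot(p[...,0]-xy[0],p[...,1]-xy[1])<r)]
    if len(q): print(f,nm,len(q),((q.max(0)+q.min(0))/2).round(4),np.ptp(q,0).round(4),q[:,2].max().round(4),np.median(q[:,2]).round(4))
ims=[]
for f,c,X in(('w7',w,[.58,-.085,.05]),('s7',s,[.58,-.085,.05])):
  u,v=map(int,proj(c,X));im=cv2.copyMakeBorder(cv2.imread(f'pics/{f}.png'),200,200,200,200,cv2.BORDER_CONSTANT);k=110 if f=='w7' else 55
  ims.append(cv2.resize(im[v+200-k:v+200+k,u+200-k:u+200+k],(400,400),interpolation=cv2.INTER_CUBIC))
cv2.imwrite('pics/c7.png',np.hstack(ims))
E
```

```text
t 13.33 pos [ 0.5168 -0.1019  0.1569] jawyaw 103.6 tilt [ 0.0021 -0.0007] F [-0.1  0.3  0.7] grip 0.0522 0.0 q6 -2.22
w sleeve 695 [ 0.6045 -0.079   0.08  ] [0.0268 0.0353 0.0119] 0.0859 0.0807
w washer 97 [ 0.608  -0.0747  0.0176] [0.0467 0.0415 0.0042] 0.0197 0.0174
w nose 1 [ 0.6055 -0.0803  0.09  ] [0. 0. 0.] 0.09 0.09
w knob 365 [ 0.5132 -0.1021  0.0557] [0.0167 0.0172 0.0203] 0.0659 0.0634
s sleeve 54 [ 0.6014 -0.0744  0.0797] [0.0206 0.0249 0.0106] 0.085 0.0787
s washer 97 [ 0.6091 -0.0794  0.0186] [0.0436 0.0472 0.0062] 0.0217 0.0173
s knob 66 [ 0.5118 -0.1034  0.0547] [0.0158 0.0166 0.0193] 0.0644 0.0597
```

View pics/c7.png

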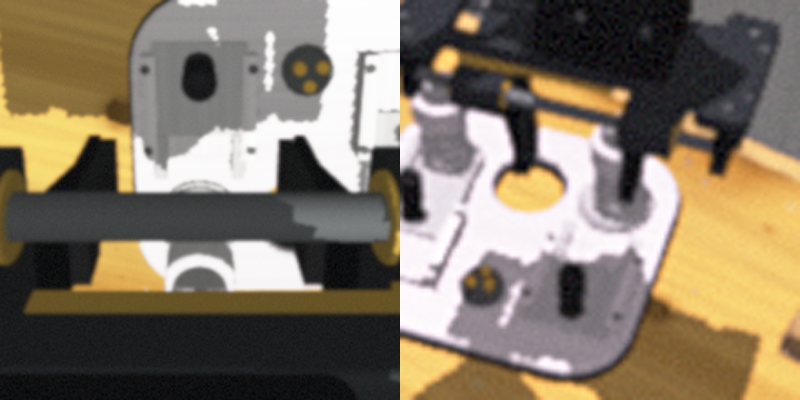

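The spring stands seated on the bare column (scene crop at (620,190)), and the knob at (570,290) is under the gripper. Descending to grip the knob.

>>> {"method": "send_rows", "body": {"increments": [0,0,0,-0.1,0,-2,0.6,0,0,0,0,0,-3,0.6,0,0,0,0,0,-3,0.6,0,0,0,0,0,-2,0.6,0,0,0,0,0,-1.3,0.6,0,0,0,0,0,0,0.6,0,0,0,0,0,0,0.05,0,0,0,0,0,0,0.05,0,0,0,0,0,0,0.05,0,0,0,0,0,0,0.05,0,0,0,0,0,0,0.05,0,0,0,0,0,0,0.05,0,0,0,0,0,0,0.05,0,0,0,0,0,0,0.05,0,0,0,0,0,0,0.05]}}

```text
time: 14.68
position: [0.5148, -0.1015, 0.044]
tool_rot: [-0.119, 0.993, -0.0, 0.0]
ft_force: [0.3, 0.0, 5.1]
grip_width: 0.0171
grip_force: 20.0
```

```bash
python3 -c "
from h import *
where()"
```

```text
t 14.68 pos [ 0.5148 -0.1015  0.044 ] jawyaw 103.6 tilt [ 0.0008 -0.0002] F [0.3 0.  5.1] grip 0.0171 20.00049498732551 q6 -2.22
```

>>> {"method": "send_rows", "body": {"increments": [0,0,0,0.2,0.05,0.1,0.05,0,0,0,0.4,0.1,0,0.05,0,0,0,0.4,0.1,0,0.05,0,0,0,0,0,0,0.05]}}

```text
time: 15.02
position: [0.5253, -0.0988, 0.0442]
tool_rot: [-0.119, 0.993, 0.0, 0.0]
ft_force: [0.2, 0.0, -0.8]
grip_width: 0.0172
grip_force: 20.0
```

```bash
python3 -c "
from h import *
where()"
```

```text
t 15.02 pos [ 0.5253 -0.0988  0.0442] jawyaw 103.6 tilt [0.0003 0.0002] F [ 0.2  0.  -0.8] grip 0.0172 19.999878812232055 q6 -2.2
```

>>> {"method": "send_rows", "body": {"increments": [0,0,0,0.4,0.1,0,0.05,0,0,0,0.5,0.12,0,0.05,0,0,0,0.5,0.12,0,0.05,0,0,0,0.5,0.12,0,0.05,0,0,0,0.5,0.12,0,0.05,0,0,0,0.4,0.1,0,0.05,0,0,0,0,0,0,0.05,0,0,0,0,0,0,0.05]}}

```text
time: 15.68
position: [0.5535, -0.0918, 0.0443]
tool_rot: [-0.119, 0.993, 0.0, 0.001]
ft_force: [1.1, 1.2, -6.5]
grip_width: 0.0177
grip_force: 20.0
```

```bash
python3 -c "
from h import *
where()"
```

```text
t 15.68 pos [ 0.5535 -0.0918  0.0443] jawyaw 103.6 tilt [0.0017 0.0002] F [ 1.1  1.2 -6.5] grip 0.0177 19.99932190810796 q6 -2.17
```

Push a few mm more until the end stop shows in the force.

>>> {"method": "send_rows", "body": {"increments": [0,0,0,0.1,0.02,0,0.05,0,0,0,0.1,0.02,0,0.05,0,0,0,0.1,0.03,0,0.05,0,0,0,0,0,0,0.05,0,0,0,0,0,0,0.05]}}

```text
time: 16.1
position: [0.5541, -0.0916, 0.0443]
tool_rot: [-0.119, 0.993, 0.0, -0.001]
ft_force: [-3.9, -3.1, -2.7]
grip_width: 0.0177
grip_force: 20.0
```

```bash
python3 -c "
from h import *
where()"
```

```text
t 16.1 pos [ 0.5541 -0.0916  0.0443] jawyaw 103.7 tilt [-0.0029  0.0003] F [-3.9 -3.1 -2.7] grip 0.0177 19.999511715432163 q6 -2.17
```

It stopped against a reaction force after about 40 mm of travel, which is the end stop. Letting go and rising.

>>> {"method": "send_rows", "body": {"increments": [0,0,0,-0.2,-0.05,0,0.05,0,0,0,0,0,0,0.5,0,0,0,0,0,0,0.5,0,0,0,0,0,0,0.5,0,0,0,0,0,0,0.5,0,0,0,0,0,1,0.5,0,0,0,0,0,2,0.5,0,0,0,0,0,3,0.5,0,0,0,0,0,3,0.5,0,0,0,0,0,3,0.5,0,0,0,-3,0,1,0.5,0,0,0,-3,0,0,0.5,0,0,0,-2,0,0,0.5,0,0,0,0,0,0,0.5,0,0,0,0,0,0,0.5]}}

```text
time: 17.35
position: [0.4733, -0.092, 0.1756]
tool_rot: [-0.118, 0.993, -0.0, 0.001]
ft_force: [0.3, -0.3, -0.2]
grip_width: 0.0437
grip_force: 0.0
```

```bash
python3 - <<'E'
from h import *
where();w=snap('top','t8');s=snap('scene','s8')
for f,c in(('t',w),('s',s)):
  p=cloud(c);ok=c['range_z']>0
  for nm,xy,lo,hi,r in(('sleeve',(.6115,-.078),.074,.086,.028),('knob',(.554,-.092),.045,.07,.02),('twinknob',(.524,.0275),.045,.07,.02)):
    q=p[ok&(p[...,2]>lo)&(p[...,2]<hi)&(np.hypot(p[...,0]-xy[0],p[...,1]-xy[1])<r)]
    if len(q): print(f,nm,len(q),((q.max(0)+q.min(0))/2).round(4),np.ptp(q,0).round(4),q[:,2].max().round(4))
ims=[]
for f,c in(('t8',w),('s8',s)):
  u,v=map(int,proj(c,[.57,-.03,.04]));im=cv2.copyMakeBorder(cv2.imread(f'pics/{f}.png'),200,200,200,200,cv2.BORDER_CONSTANT);k=60
  ims.append(cv2.resize(im[v+200-k:v+200+k,u+200-k:u+200+k],(400,400),interpolation=cv2.INTER_CUBIC))
cv2.imwrite('pics/c8.png',np.hstack(ims))
E
```

```text
t 17.35 pos [ 0.4733 -0.092   0.1756] jawyaw 103.6 tilt [ 0.0017 -0.0006] F [ 0.3 -0.3 -0.2] grip 0.0437 0.0 q6 -2.23
t sleeve 142 [ 0.6139 -0.0785  0.0801] [0.0401 0.0375 0.0117] 0.086
t knob 18 [ 0.5583 -0.0932  0.0615] [0.0079 0.0119 0.007 ] 0.065
t twinknob 47 [0.5244 0.0272 0.0568] [0.0162 0.017  0.0193] 0.0665
s sleeve 26 [ 0.602  -0.088   0.0801] [0.0224 0.0175 0.0115] 0.0858
s knob 67 [ 0.5513 -0.0931  0.0542] [0.018  0.0162 0.0179] 0.0631
s twinknob 64 [0.5207 0.0271 0.0548] [0.0177 0.0179 0.0192] 0.0644
```

View pics/c8.png

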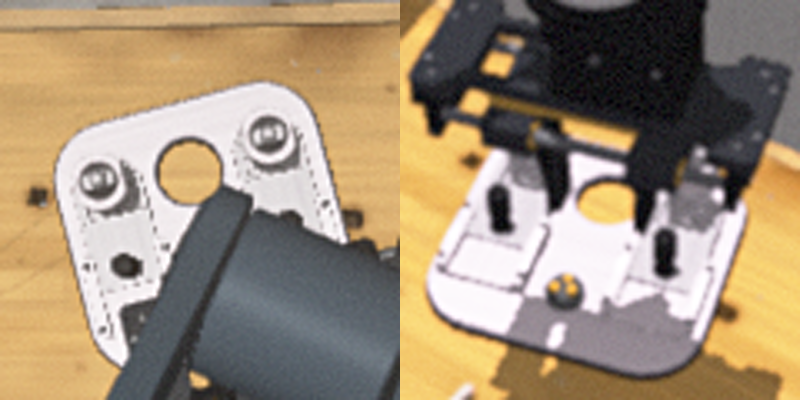

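The sleeve top matches the twin's at (268,135) in the top crop. The knob lines up with the twin's to 0.5 mm in the scene view, and the gripper is clear, so I'm handing in.

```bash
python3 -c "
from rig import robot
print(robot.hand_in())"
```

```text
the job is handed in; nothing more can be done
None
```

I handed the job in at about 17 s of robot time: the spring is seated on the bare column (washer top measured at 18.3 mm, expected 18), the keeper is slid in to its end stop level with the twin's, and the gripper is clear, but `hand_in()` gave no verdict.

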